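# Lock the lamp head and hold the spring focus slide at the index

### The job

Get the little light-path station ready for a reading: push the lamp head along its rails until it is fully home against the housing, then turn the wing on top of it clockwise as far as it goes, so that its arm hooks behind the catch pin and locks the head. Then pull the spring-return focus slide out to the right by its upright tab until its pointer lines up with the pin of the index collar on the graduated bar, and keep it there: the program finishes with the gripper still holding the tab at the mark, the index collar not shifted and the things standing around left alone.

Things in the scene. Friction and masses are not known exactly. Their poses are not given: they have to be found in the camera images.
- station: fixed station on an aluminium plate 88 x 212 x 12 mm, yaw -0.45 to +0.08 rad. Origin on the bench; x to the back, y left, z up; plate from x -58 to +30, y -119 to +93 mm. In the middle a grey box housing, x -30 to +30, y -40 to 0, top 80 mm high; on its left the lamp head on rails, on its right the focus slide's tab with a graduated bar before it (x -40)
- lamp_head (a joint): lamp head, black ribbed block 50 x 44 x 50 mm, top 75 mm above the bench, on rails along the station's y, left of the housing. Value = distance (m) out from home: 0 home (hard stop, face 6 mm from the housing), at most 0.034; starts at 0.015 to 0.030. Pushing it along the station's -y drives it home; 2 N of friction, stays where left
- wing (a joint): wing on the lamp head, turns about an upright axis; value (rad) grows clockwise seen from above. 0: open, its steel arm (44 mm, 82 to 90 mm above the bench) points to the station's -y, over the housing; 1.4: locked (hard stop), the arm points to -x, hooked behind the upright catch pin in front of the head. Starts at 0 to 0.15; 0.03 Nm of friction. Turned before the head is home it fouls the pin
- wing_grip (a point): on the wing's axis (the middle of the lamp head), in its upright black grip, 11 mm below the grip's top. The grip is 32 x 12 mm, 90 to 128 mm above the bench; its 12 mm thickness is along this point's y (the station's y when the wing is at 0), its length along this point's x; the axes turn with the wing
- focus (a joint): focus slide. Value = how far (m) it is pulled out along the station's -y, 0 (start, against its stop) to 0.05. A spring draws it back with 3 N at 0, rising by 1.5 N per 10 mm
- focus_grip (a point): in the middle of the slide's upright black pull tab, 14 mm below its top. The tab is 12 mm thick along the station's y, 30 mm wide along x, 35 to 121 mm above the bench; at rest its centre is 20 mm right of the housing and its top 41 mm rise above the housing. Axes are the station's
- pointer (a point): end of the slide's thin steel pointer, which reaches from the tab towards the robot over the graduated bar, 56 mm above the bench; axes are the station's
- index_mark (a point): upright steel pin (3 mm thick, 45 to 71 mm above the bench) on the robot's side of the small dark index collar on the graduated bar; the point is at the pointer's height. Set anew each time, 10 to 44 mm right of the pointer's rest; axes are the station's. Lined up = pointer and index_mark at the same y in the station's frame
- cuvette_box: bystander: white lidded box of cuvettes, 60 x 100 x 32 mm, right of the station; origin under its centre
- vial_amber: bystander: vial with a white cap, 24 mm wide, 48 mm high, in front of the station; origin under its centre
- vial_blue: bystander: vial with a blue cap, 24 mm wide, 48 mm high, in front of the station; origin under its centre
- red_cap: bystander: loose screw cap, 24 mm wide, 18 mm high, in front of the station; origin under its centre
- glue_bottle: bystander: small glue bottle, 28 x 39 x 120 mm, behind the station, left of the vortex mixer; origin under its centre
- dropper_4: bystander: dropper bottle, 23 mm wide, 69 mm high, behind the station, between mixer and drawer box; origin under its centre

How it is judged:
On the way, in this order (a step that is already met when the one before it is completed fails the run):
1. the lamp head is fully home (value of joint lamp_head below 0.003 m), for 0.2 s.
2. the wing is turned to its locked end, the head still home (value of joint wing above 1.25 rad and value of joint lamp_head below 0.004 m), for 0.2 s.
3. the focus slide's pointer lines up with the index pin (y of pointer in the frame of index_mark between -0.0035 and 0.0035 m), for 0.4 s.
At the end, for the whole second after the job is handed in: the lamp head is home (within 4 mm), the wing is at its locked end (1.25 rad or more), the pointer is within 3.5 mm of the index pin along the station's y and still, with the gripper's fingers holding the slide, and the index collar is where it was set (within 3 mm) (all of step 2 and all of step 3 and velocity of joint focus between -0.01 and 0.01 m/s and contact force between the fingers and focus above 2 N and distance of index_mark from where it was at the start of the episode below 0.003 m); the arm keeps its last pose, push and grip.
It fails at once if the index collar is shifted by more than 3 mm (distance of index_mark from where it was at the start of the episode above 0.003 m).
It fails at once if a thing standing around is moved by more than 15 mm (distance of any of cuvette_box, vial_amber, vial_blue, red_cap, glue_bottle, dropper_4 from where it was at the start of the episode above 0.015 m).
It also fails if it takes over 42 s, if anything falls off the work surface, if the arm or the gripper's body presses on something with over 40 N, if the wrist force passes 120 N, or if a joint passes its speed limit or range.

### The arm

A 6-joint arm with a two-finger parallel gripper is mounted at the origin on the work surface; the furniture and walls round the work are solid. World frame = base frame: x ahead of the robot, y to its left, z up, the work surface at z = 0. Lengths are in m, angles in rad, forces in N, time in s.
With the tool pointing down it reaches from about 0.375 to 0.925 m from the base axis. Payload 5.7 kg.
Tool frame: the origin (TCP) lies at the very end of the fingers, on their centre line; the grasp point (between the pads) lies 19 mm behind it; z points along the fingers, y is the line along which they close (so a half turn about z gives the same grasp; the last joint's range is limited). The gripper opens to 85 mm and grips with 20 to 120 N. Pads are 22 mm wide; open, the fingers measure 114 mm over their backs; the gripper's body (76 mm by 85 mm) begins 54 mm behind the grasp point. The pads swing forward as they close: fully open they stand 13 mm farther back than shut.
Start: joints at [-1.23, 0.359, 1.51, -0, 1.272, -0.115], TCP at [0.264, -0.539, 0.231] pointing down, gripper open.
Joint ranges: [-2.97, 2.97], [-1.01, 2.36], [0.21, 2.38], [-0.96, 4.11], [0.2, 2.71], [-2.98, 2.98]. Speed limits (rad/s): [2.39, 2.39, 3.14, 3.14, 3.14, 3.14].

### API

Orientations are given as a rotation vector (axis times angle).
In Python, from station import arm gives the robot as it stands.
- The arm moves only by the shell command python3 -m creep 'ROWS'. ROWS is JSON, a list of rows, each a list of 7 numbers: the closure, from 0 (fully open) to 1 (shut), then the shift along the world's x, y, z in mm, then the turn, a rotation vector about the world's x, y, z in units of 5 degrees (1.0 is 5 degrees). In form: [[grip, x, y, z, ax, ay, az], ...]. A call has 1 to 5 rows; each row shifts and turns the commanded pose from where the row before left it; what a row does not reach is not made up. A row lasts 1/12 s, in which the tool goes at most 41.7 mm and 7.16 degrees, less where a joint would pass 70% of its speed; a pose out of reach is approached as far as the arm can. A call with a gripper value outside its range is refused whole. The fingers move at their own pace and stop on an object; the grip force is fixed at half the most. Time passes only in rows, so rows that do not move let the fingers close. It gives the time, the measured TCP pose, the force, the opening and the grip force at its end, in the units of the state.
- arm.observe(): the state, without advancing time (a new reading comes with each control period).
- arm.capture(name): name is "scene" or "top" or "wrist"; returns (picture, depth): 400x640x3 uint8, red, green, blue; 400x640 float32, m along the optical axis (not along the pixel's ray), 0 where there is no reading.
- arm.camera_params(name): a dict with "fx", "fy", "cx", "cy" (pixels), "k1" (the pictures are not rectified: a ray, as slopes to the right and down, at radius r is drawn at 1 + k1 r^2 times it, then the intrinsics apply), "eye" and "attitude" of the camera in the world; the wrist camera has in their place "tool_from_camera" (4x4, takes a point from camera to tool coordinates, whose origin is the TCP and whose axes are the flange's). Camera axes: x right, y down, z forward; pixel columns grow to the right and rows downward; lengths in m; the calibration is good to about 2 mm. A picture is of the moment at which its call begins: read the wrist's pose just before it. camera_params takes no time and is no camera call.
- arm.hand_in(): hands the job in; it is judged then, once.
The state is a dict: "time_s": time; "qpos": joint angles; "qvel": joint speeds; "joint_torque": joint torques, N m; "tcp_pos": TCP position; "tcp_rot": TCP orientation; "contact_force": force on the tool from outside, world axes, zero at the start; "wrist_torque": the same for the moment, N m; "finger_gap": opening from 0.0 (shut) to 1.0 (fully open); "grip_force": force on a finger pad.
Only numpy, scipy, OpenCV 4.12 (cv2) and the standard library are available. Lean on these libraries where they do the work, as an engineer would, in place of code of your own. Each camera call takes 0.05 s, during which the arm holds its last target. There are 200 camera calls.

## Working session

There is one attempt and no reset: what is moved stays moved. The work goes in short steps, Python scripts to look and compute and a shell command to move; the robot and the scene stay as the last step left them, time stands still between calls to the robot, and variables do not carry over. Pictures are saved under pics/ and viewed, at most 10 in all, crops included, and the job is handed in when it is done.

```bash
mkdir -p pics; ls; cat > h.py <<'E'
import numpy as np,cv2
from scipy.spatial.transform import Rotation as R
from station import arm
def cam(n):
    p=arm.camera_params(n)
    if n=='wrist':
        s=arm.observe();T=np.eye(4);T[:3,:3]=R.from_rotvec(s['tcp_rot']).as_matrix();T[:3,3]=s['tcp_pos'];T=T@np.array(p['tool_from_camera'])
    else:
        T=np.eye(4);a=np.array(p['attitude'])
        T[:3,:3]=a if a.shape==(3,3) else R.from_rotvec(a).as_matrix();T[:3,3]=p['eye']
    return p,T
def grab(n):
    p,T=cam(n);im,d=arm.capture(n);return p,T,im,d
def rays(p,uv):
    uv=np.atleast_2d(uv).astype(float)
    K=np.array([[p['fx'],0,p['cx']],[0,p['fy'],p['cy']],[0,0,1]])
    return np.c_[cv2.undistortPoints(uv[:,None],K,np.array([p['k1'],0,0,0.]))[:,0],np.ones(len(uv))]
def onz(p,T,uv,z):
    r=rays(p,uv)@T[:3,:3].T;o=T[:3,3];return o+r*((z-o[2])/r[:,2])[:,None]
def cloud(p,T,d):
    v,u=np.mgrid[:400,:640];r=rays(p,np.c_[u.ravel(),v.ravel()])*d.ravel()[:,None]
    return (r@T[:3,:3].T+T[:3,3]).reshape(400,640,3)
def proj(p,T,X):
    c=(np.atleast_2d(X)-T[:3,3])@T[:3,:3];s=c[:,:2]/c[:,2:];s=s*(1+p['k1']*(s**2).sum(1,keepdims=True));return s*[p['fx'],p['fy']]+[p['cx'],p['cy']]
E
python3 - <<'E'
from h import *
for n in('scene','top'):
    p,T,im,d=grab(n);print(n,p);cv2.imwrite(f'pics/{n}0.png',im[...,::-1]);np.savez(f'{n}0.npz',im=im,d=d,T=T)
print(arm.observe())
E
```

```text
pics
scene {'fx': 506.3669393247123, 'fy': 506.3669393247123, 'cx': 318.89993420398815, 'cy': 201.79507545060537, 'k1': -0.08912511699043177, 'eye': array([ 0.07050451, -0.97119397,  0.54537072]), 'attitude': array([-2.00083507,  0.49115981, -0.28971738])}
top {'fx': 421.94965868068317, 'fy': 421.94965868068317, 'cx': 327.08673616453984, 'cy': 205.68798403967045, 'k1': -0.0047284820322823565, 'eye': array([ 0.39357806, -0.16817998,  0.92845614]), 'attitude': array([-2.18598813,  2.15921976, -0.15507936])}
{'time_s': 0.1, 'qpos': array([-1.23007831e+00,  3.59433155e-01,  1.51134675e+00,  3.53739367e-05,
        1.27250279e+00, -1.15056596e-01]), 'qvel': array([ 7.93432781e-04, -2.34248646e-03, -5.98327724e-04,  1.22371907e-03,
        1.21441055e-05,  1.71602637e-03]), 'joint_torque': array([ 5.52469573e-04, -5.28649557e+01, -2.79352462e+01, -1.53979163e-04,
        5.21096852e-03, -1.04588304e-05]), 'tcp_pos': array([ 0.26391271, -0.53814633,  0.23052896]), 'tcp_rot': array([-3.05873361e+00, -7.09352282e-01,  2.46006029e-04]), 'contact_force': array([ 0.12107085, -0.16577866, -0.41401138]), 'wrist_torque': array([ 0.01026872, -0.02202005, -0.06771863]), 'grip_force': 0.0, 'finger_gap': 1.0008293788995872}
```

View pics/top0.png

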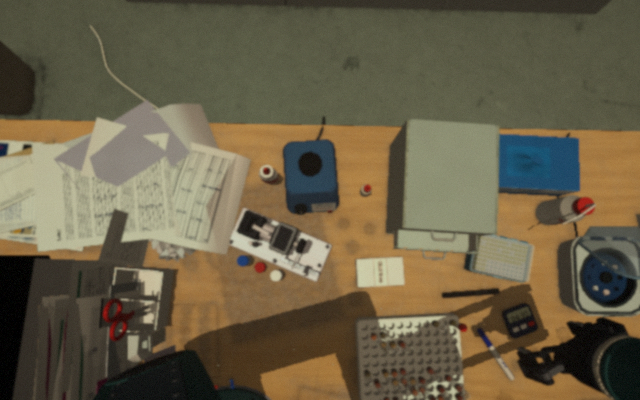

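View pics/scene0.png

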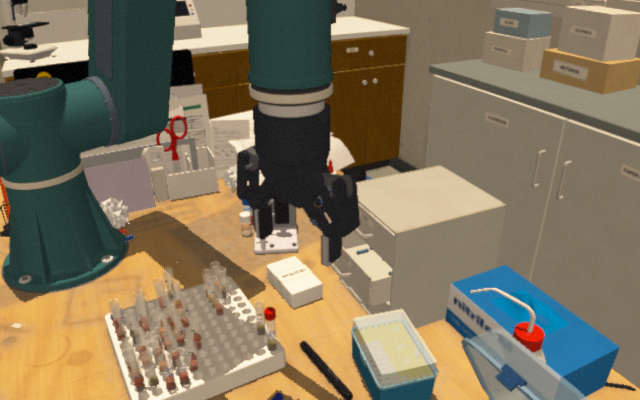

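The top view shows the station (white plate) at about px (230–331, 208–279), with the vials in front of it at (244,260), (260,267) and (277,275). In the scene view the arm hides the station.

```bash
python3 - <<'E'
from h import *
f=np.load('top0.npz');im,d=f['im'],f['d'];p,T=cam('top')
C=cloud(p,T,d);np.set_printoptions(precision=4,suppress=True)
X=C.reshape(-1,3)
g=im.min(2);m=((g>125)).astype(np.uint8);m[:200]=0;m[290:]=0;m[:,:222]=0;m[:,340:]=0
m=cv2.morphologyEx(m,cv2.MORPH_CLOSE,np.ones((3,3)))
n,l,s,c=cv2.connectedComponentsWithStats(m);k=[i for i in range(1,n) if s[i,4]>60];print(s[k])
M=np.isin(l,k)&(np.arange(640)[None]<340)
ys,xs=np.nonzero(M&(np.abs(C[...,2]-.012)<.006))
P=onz(p,T,np.c_[xs,ys],.012)[:,:2].astype(np.float32)
r=cv2.minAreaRect(P*1000);print(r,cv2.boxPoints(r))
sub=C[200:290,225:340];print('heights',np.histogram(sub[...,2],bins=np.arange(-.01,.15,.01)))
crop=cv2.resize(im[200:290,222:342,::-1],None,fx=6.5,fy=6.5,interpolation=cv2.INTER_CUBIC);cv2.imwrite('pics/c.png',crop)
E
```

```text
[[ 230  208  101   73 1845]
 [ 254  226   18   12   82]
 [ 270  270   11   11   89]]
((417.04351806640625, -88.1872787475586), (208.07640075683594, 84.99323272705078), 67.9189682006836) [[ 338.5541 -168.6194]
 [ 417.3134 -200.5698]
 [ 495.5329   -7.7552]
 [ 416.7737   24.1953]]
heights (array([3572, 1903, 1616,  171,  321,  673,  376,  359,  920,  137,   39,
         13,   79,  134,    0]), array([-0.01,  0.  ,  0.01,  0.02,  0.03,  0.04,  0.05,  0.06,  0.07,
        0.08,  0.09,  0.1 ,  0.11,  0.12,  0.13,  0.14]))
```

View pics/c.png

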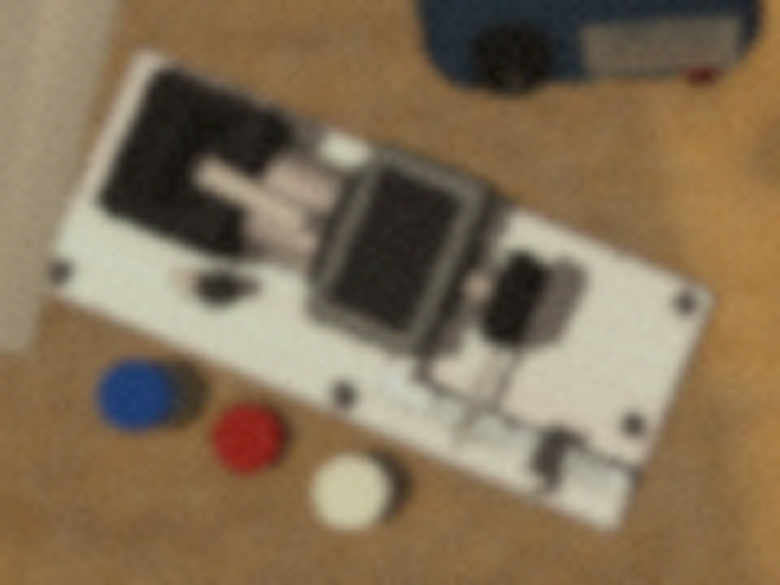

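The crop shows the lamp head at upper left with the wing arm at (200–320, 165–235). The housing is in the middle, the tab at (515,297), the pointer tip at about (460,440) and the index collar at about (545,460). Station yaw is about -0.385, origin about (0.435,-0.081). Next I'll get a close wrist view.

```bash
cat >> h.py <<'E'
np.set_printoptions(precision=4,suppress=True)
YAW=-0.3854;O=np.array([.4349,-.0814,0])
def Rz(a): return R.from_euler('z',a).as_matrix()
def w2s(X): return (np.asarray(X)-O)@Rz(YAW)
def s2w(X): return np.asarray(X)@Rz(YAW).T+O
def toolR(yaw): # tool y along world angle yaw, pointing down
    y=np.array([np.cos(yaw),np.sin(yaw),0]);z=np.array([0,0,-1.]);return np.c_[np.cross(y,z),y,z]
E
python3 - <<'E'
from h import *
p,_=cam('wrist')[0],0
A=np.array(p['tool_from_camera']);print(A,p)
f=np.load('top0.npz');pt,T=cam('top');C=cloud(pt,T,f['d'])
S=w2s(C.reshape(-1,3))
for lo,hi in((30,60),(60,100),(100,150)):
  for y in range(-150,150,50):
    k=(S[:,0]>lo/1e3)&(S[:,0]<hi/1e3)&(S[:,1]>y/1e3)&(S[:,1]<y/1e3+.05);print(lo,y,np.percentile(S[k,2],98) if k.any() else None)
Rt=toolR(np.pi/2+YAW);s=arm.observe();R0=R.from_rotvec(s['tcp_rot']).as_matrix()
print('turn units',R.from_matrix(Rt@R0.T).as_rotvec()*180/np.pi/5)
# camera centre target: station point (-20,-20), z .06
for tz in(.2,.25,.3,.35):
  tgt=s2w([-.015,-.015,.07]);T=np.eye(4);T[:3,:3]=Rt;t=np.array([0,0,tz]);c=Rt@A[:3,3]+t;v=Rt@A[:3,2]
  hit=c+v*((.07-c[2])/v[2]);xy=(tgt-hit)[:2];tp=np.r_[xy,tz];print(tz,'tcp',tp,'move mm',(tp-s['tcp_pos'])*1e3,'view',v,'dist',np.linalg.norm(hit-c),'station tcp',w2s(tp))
E
```

```text
[[-0.0006 -0.9587 -0.2844  0.0722]
 [ 1.     -0.0007  0.     -0.0001]
 [-0.0002 -0.2844  0.9587 -0.1429]
 [ 0.      0.      0.      1.    ]] {'fx': 290.58409747998104, 'fy': 290.58409747998104, 'cx': 323.0888306062336, 'cy': 199.5757544509999, 'k1': -0.03449811351966741, 'tool_from_camera': array([[-0.0006, -0.9587, -0.2844,  0.0722],
       [ 1.    , -0.0007,  0.    , -0.0001],
       [-0.0002, -0.2844,  0.9587, -0.1429],
       [ 0.    ,  0.    ,  0.    ,  1.    ]])}
30 -150 0.002505902484744702
30 -100 0.004228323470581601
30 -50 0.07108522558052599
30 0 0.007969721565453955
30 50 0.009214274298931483
30 100 0.07631851547221463
60 -150 0.0019667902732640164
60 -100 0.06723562737229018
60 -50 0.09253723171601441
60 0 0.09134634923406593
60 50 0.06020127679537115
60 100 0.06908120542685359
100 -150 0.0018877351623289777
100 -100 0.09421827722172471
100 -50 0.12103289052524242
100 0 0.11940635154581832
100 50 0.11560625348589529
100 100 0.05985514746510299
turn units [-0.0024 -0.0243 26.361 ]
0.2 tcp [ 0.4073 -0.0863  0.2   ] move mm [143.3511 451.8947 -30.529 ] view [ 0.2636 -0.1069 -0.9587] dist 0.284700004802211 station tcp [-0.0238 -0.0149  0.2   ]
0.25 tcp [ 0.3935 -0.0807  0.25  ] move mm [129.605  457.4696  19.471 ] view [ 0.2636 -0.1069 -0.9587] dist 0.336853973133063 station tcp [-0.0386 -0.0149  0.25  ]
0.3 tcp [ 0.3798 -0.0751  0.3   ] move mm [115.8588 463.0446  69.471 ] view [ 0.2636 -0.1069 -0.9587] dist 0.3890079414639148 station tcp [-0.0535 -0.0149  0.3   ]
0.35 tcp [ 0.366  -0.0695  0.35  ] move mm [102.1127 468.6196 119.471 ] view [ 0.2636 -0.1069 -0.9587] dist 0.44116190979476677 station tcp [-0.0683 -0.0149  0.35  ]
```

```bash
r='[0,6.5,23,1,0,0,1.32]'; python3 -m creep '[[0,6.5,23,1,0,0,1.32],[0,6.5,23,1,0,0,1.32],[0,6.5,23,1,0,0,1.32],[0,6.5,23,1,0,0,1.32],[0,6.5,23,1,0,0,1.32]]'
python3 -m creep '[[0,6.5,23,1,0,0,1.32],[0,6.5,23,1,0,0,1.32],[0,6.5,23,1,0,0,1.32],[0,6.5,23,1,0,0,1.32],[0,6.5,23,1,0,0,1.32]]'
python3 -m creep '[[0,6.5,23,1,0,0,1.32],[0,6.5,23,1,0,0,1.32],[0,6.5,23,1,0,0,1.32],[0,6.5,23,1,0,0,1.32],[0,6.5,23,1,0,0,1.32]]'
python3 -m creep '[[0,6.5,23,1,0,0,1.32],[0,6.5,23,1,0,0,1.32],[0,6.5,23,1,0,0,1.32],[0,6.5,23,1,0,0,1.32],[0,6.5,23,1,0,0,1.28]]'
python3 -m creep '[[0,0,0,0,0,0,0],[0,0,0,0,0,0,0]]'
python3 - <<'E'
from h import *
p,T,im,d=grab('wrist');cv2.imwrite('pics/w1.png',im[...,::-1]);np.savez('w1.npz',im=im,d=d,T=T)
s=arm.observe();print(s['time_s'],s['tcp_pos'],w2s(s['tcp_pos']),s['qpos'],s['contact_force'])
E
```

```text
time_s: 0.52
tcp_pos: [0.2965, -0.4223, 0.2359]
tcp_rot: [-2.728, -1.557, -0.0]
contact_force: [0.5, -0.4, 0.5]
finger_gap: 0.999
grip_force: 0.0
time_s: 0.93
tcp_pos: [0.329, -0.3073, 0.241]
tcp_rot: [-2.173, -2.267, -0.0]
contact_force: [0.7, -1.2, -0.0]
finger_gap: 0.999
grip_force: 0.0
time_s: 1.35
tcp_pos: [0.3614, -0.1924, 0.2461]
tcp_rot: [-1.44, -2.792, -0.0]
contact_force: [0.7, -0.1, -0.6]
finger_gap: 1.002
grip_force: 0.0
time_s: 1.77
tcp_pos: [0.3939, -0.0774, 0.2511]
tcp_rot: [-0.593, -3.085, -0.0]
contact_force: [-0.1, -0.2, 1.6]
finger_gap: 1.001
grip_force: 0.0
time_s: 1.93
tcp_pos: [0.3939, -0.0778, 0.2511]
tcp_rot: [-0.599, -3.083, 0.0]
contact_force: [-0.8, 0.4, 0.6]
finger_gap: 1.0
grip_force: 0.0
1.9833 [ 0.3939 -0.0786  0.2511] [-0.0391 -0.0128  0.2511] [-0.3688  0.0433  1.8752 -0.0006  1.2235 -1.5539] [ 0.3458  0.9641 -0.5235]
```

View pics/w1.png

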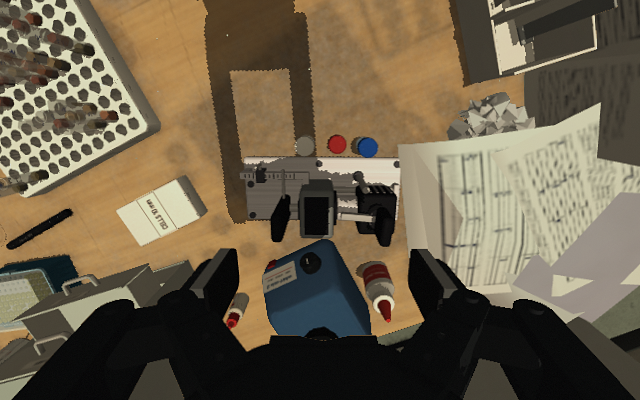

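The wrist view shows the plate at (240–400, 155–222), the tab at (281,215), the housing at (318,210) and the wing grip at (385,218). The index collar is at (260,175) and the vials are at the plate's front edge.

```bash
python3 - <<'E'
from h import *
f=np.load('w1.npz');im,d,T=f['im'],f['d'],f['T'];p=arm.camera_params('wrist')
C=cloud(p,T,d);S=w2s(C)
# plate
m=(np.abs(S[...,2]-.012)<.004)&(S[...,0]>-.09)&(S[...,0]<.06)&(np.abs(S[...,1])<.15)&(d>0)
mm=cv2.morphologyEx(m.astype(np.uint8),cv2.MORPH_OPEN,np.ones((2,2)))
n,l,s,c=cv2.connectedComponentsWithStats(mm);k=1+s[1:,4].argmax();ys,xs=np.nonzero(l==k)
P=onz(p,T,np.c_[xs,ys],.012)[:,:2]
r=cv2.minAreaRect((P*1000).astype(np.float32));print('plate',r)
t=(d>0)&(S[...,2]>.1)&(S[...,2]<.14)&(np.abs(S[...,0])<.05)&(np.abs(S[...,1])<.12)
n,l,s,c=cv2.connectedComponentsWithStats(t.astype(np.uint8))
for i in range(1,n):
    if s[i,4]<15: continue
    q=S[l==i];zt=np.percentile(q[:,2],95);top=l==i;top&=S[...,2]>zt-.004
    ys,xs=np.nonzero(top);Z=.121 if q[:,1].mean()<0 else .128
    P=onz(p,T,np.c_[xs,ys],Z);r=cv2.minAreaRect((P[:,:2]*1000).astype(np.float32))
    print('tall',s[i],zt,len(xs),w2s(np.r_[np.array(r[0])/1e3,0]),r)
h=(d>0)&(np.abs(S[...,2]-.08)<.004)&(S[...,0]>-.05)&(S[...,0]<.05)&(S[...,1]>-.06)&(S[...,1]<.03)
q=S[h];print('housing top',q.min(0),q.max(0))
crop=cv2.resize(im[145:255,230:410,::-1],None,fx=4.4,fy=4.4,interpolation=cv2.INTER_CUBIC);cv2.imwrite('pics/c2.png',crop)
E
```

```text
plate ((396.7647399902344, -79.24883270263672), (208.2969207763672, 39.40935516357422), 67.9632797241211)
tall [271 209  14  33 417] 0.12193130665086467 289 [-0.0007 -0.0594  0.    ] ((411.96978759765625, -136.15219116210938), (11.223901748657227, 28.529874801635742), 65.61454772949219)
tall [375 209  19  38 529] 0.12886128727912746 325 [0.0002 0.0494 0.    ] ((453.6181945800781, -35.67149353027344), (11.817008972167969, 31.162864685058594), 63.02054977416992)
housing top [-0.028  -0.0595  0.076 ] [ 0.0286 -0.0007  0.0838]
```

View pics/c2.png

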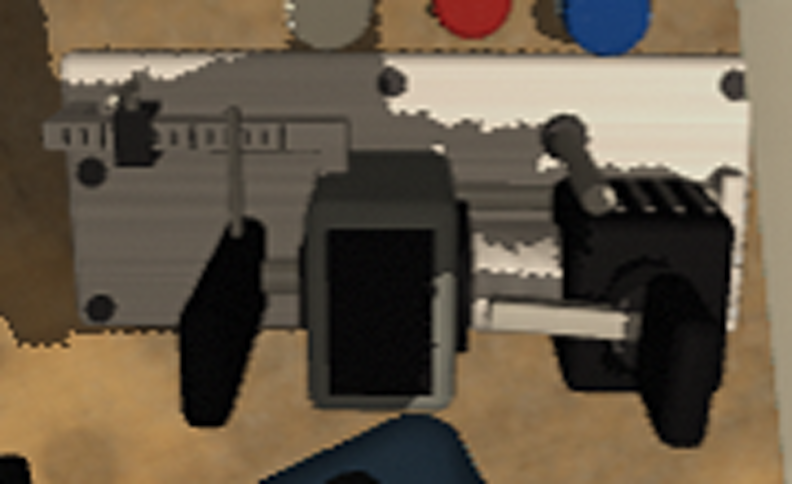

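```bash
python3 -m creep '[[0,20,14.3,-15,0,0,-0.4],[0,20,14.3,-15,0,0,-0.3],[0,19.8,14.3,-15,0,0,-0.3],[0,0,0,-20,0,0,0],[0,0,0,-20,0,0,0]]'
python3 -m creep '[[0,0,0,-20,0,0,0],[0,0,0,-20,0,0,0],[0,0,0,-18,0,0,0],[0,0,0,-10,0,0,0],[0,0,0,0,0,0,0]]'
python3 - <<'E'
from h import *
s=arm.observe();print(s['tcp_pos'],w2s(s['tcp_pos']),s['contact_force'])
E
python3 -m creep '[[1,0,0,0,0,0,0],[1,0,0,0,0,0,0],[1,0,0,0,0,0,0],[1,0,0,0,0,0,0],[1,0,0,0,0,0,0]]'
python3 -m creep '[[1,0,0,0,0,0,0],[1,0,0,0,0,0,0],[1,0,0,0,0,0,0],[1,0,0,0,0,0,0],[1,0,0,0,0,0,0]]'
```

```text
time_s: 2.4
tcp_pos: [0.4553, -0.0366, 0.1656]
tcp_rot: [0.738, 3.052, -0.001]
contact_force: [-0.1, -0.4, 0.3]
finger_gap: 1.008
grip_force: 0.0
time_s: 2.82
tcp_pos: [0.452, -0.0367, 0.0961]
tcp_rot: [-0.739, -3.049, 0.001]
contact_force: [-1.5, 0.1, -1.1]
finger_gap: 1.0
grip_force: 0.0
[ 0.452  -0.0367  0.0961] [-0.001   0.0479  0.0961] [-1.4607  0.1215 -1.085 ]
time_s: 3.23
tcp_pos: [0.4544, -0.036, 0.099]
tcp_rot: [0.736, 3.053, -0.0]
contact_force: [0.7, -0.1, 0.9]
finger_gap: 0.302
grip_force: 0.0
time_s: 3.65
tcp_pos: [0.4544, -0.0359, 0.0989]
tcp_rot: [0.735, 3.053, -0.0]
contact_force: [-0.3, -0.2, 5.2]
finger_gap: 0.133
grip_force: 60.0
```

```bash
python3 -m creep '[[1,-1.5,-3.7,0,0,0,0],[1,-1.5,-3.7,0,0,0,0],[1,-1.5,-3.7,0,0,0,0],[1,-1.5,-3.7,0,0,0,0],[1,-1.5,-3.7,0,0,0,0]]'
python3 -m creep '[[1,-0.8,-1.8,0,0,0,0],[1,-0.3,-0.8,0,0,0,0],[1,0,0,0,0,0,0],[1,0,0,0,0,0,0]]'
python3 - <<'E'
from h import *
s=arm.observe();print(w2s(s['tcp_pos']),s['contact_force']@Rz(YAW))
E
```

```text
time_s: 4.07
tcp_pos: [0.4469, -0.0541, 0.0989]
tcp_rot: [0.735, 3.053, 0.001]
contact_force: [-0.3, 1.6, 7.0]
finger_gap: 0.13
grip_force: 60.1
time_s: 4.4
tcp_pos: [0.4461, -0.0561, 0.0989]
tcp_rot: [0.737, 3.053, 0.002]
contact_force: [1.7, 5.0, 5.6]
finger_gap: 0.13
grip_force: 60.1
[0.0009 0.0276 0.0989] [-0.283   5.3191  5.5769]
```

```bash
python3 -m creep '[[1,0,0,0,0,0,-1.2],[1,0,0,0,0,0,-1.2],[1,0,0,0,0,0,-1.2],[1,0,0,0,0,0,-1.2],[1,0,0,0,0,0,-1.2]]'
python3 -m creep '[[1,0,0,0,0,0,-1.2],[1,0,0,0,0,0,-1.2],[1,0,0,0,0,0,-1.2],[1,0,0,0,0,0,-1.2],[1,0,0,0,0,0,-1.2]]'
python3 -m creep '[[1,0,0,0,0,0,-1],[1,0,0,0,0,0,-1],[1,0,0,0,0,0,-0.8],[1,0,0,0,0,0,-0.4],[1,0,0,0,0,0,0]]'
python3 - <<'E'
from h import *
s=arm.observe();print(s['time_s'],w2s(s['tcp_pos']),s['contact_force']@Rz(YAW),s['wrist_torque'])
y=R.from_rotvec(s['tcp_rot']).as_matrix()[:,1];print('wing est',np.pi/2+YAW-np.arctan2(y[1],y[0]))
E
```

```text
time_s: 4.82
tcp_pos: [0.4463, -0.0559, 0.0989]
tcp_rot: [1.509, 2.754, 0.004]
contact_force: [0.9, 6.7, 4.7]
finger_gap: 0.131
grip_force: 60.0
time_s: 5.23
tcp_pos: [0.4466, -0.0558, 0.0989]
tcp_rot: [2.171, 2.27, 0.005]
contact_force: [1.9, 6.9, 3.3]
finger_gap: 0.131
grip_force: 59.9
time_s: 5.65
tcp_pos: [0.4468, -0.0558, 0.0989]
tcp_rot: [2.462, 1.951, 0.005]
contact_force: [2.8, 6.7, 2.7]
finger_gap: 0.128
grip_force: 59.8
5.65 [0.0014 0.0282 0.0989] [0.0386 7.2445 2.7497] [ 1.2212 -0.4165  0.2459]
wing est 1.4160855540986657
```

```bash
python3 -m creep '[[0,0,0,0,0,0,0],[0,0,0,0,0,0,0],[0,0,0,0,0,0,0],[0,0,0,0,0,0,0],[0,0,0,0,0,0,0]]'
python3 -m creep '[[0,0,0,20,0,0,0],[0,0,0,20,0,0,0],[0,-3.1,-3.4,15,0,0,1.35],[0,-6.5,-7.4,5,0,0,1.35],[0,-6.5,-7.4,1,0,0,1.35]]'
python3 -m creep '[[0,-6.5,-7.4,0,0,0,1.35],[0,-6.5,-7.4,0,0,0,1.35],[0,-6.5,-7.4,0,0,0,1.35],[0,-6.5,-7.4,0,0,0,1.35],[0,-6.5,-7.4,0,0,0,1.35]]'
python3 -m creep '[[0,-6.5,-7.4,0,0,0,1.35],[0,-6.5,-7.2,0,0,0,1.35],[0,0,0,0,0,0,1.35],[0,0,0,0,0,0,1.38],[0,0,0,0,0,0,0]]'
python3 -m creep '[[0,0,0,0,0,0,0],[0,0,0,0,0,0,0]]'
python3 - <<'E'
from h import *
p,T,im,d=grab('wrist');np.savez('w2.npz',im=im,d=d,T=T)
s=arm.observe();print(s['time_s'],s['tcp_pos'],w2s(s['tcp_pos']),s['contact_force'])
y=R.from_rotvec(s['tcp_rot']).as_matrix()[:,1];print('yaw err',np.pi/2+YAW-np.arctan2(y[1],y[0]))
cv2.imwrite('pics/w2.png',im[...,::-1])
E
```

```text
time_s: 6.07
tcp_pos: [0.4451, -0.057, 0.0982]
tcp_rot: [-2.46, -1.954, 0.0]
contact_force: [0.2, -0.6, -0.3]
finger_gap: 0.827
grip_force: 0.0
time_s: 6.48
tcp_pos: [0.4301, -0.0756, 0.1607]
tcp_rot: [2.069, 2.361, 0.001]
contact_force: [0.1, 0.8, 0.2]
finger_gap: 0.999
grip_force: 0.0
time_s: 6.9
tcp_pos: [0.3961, -0.1125, 0.1592]
tcp_rot: [-1.297, -2.861, 0.0]
contact_force: [0.8, -0.5, -0.0]
finger_gap: 1.001
grip_force: 0.0
time_s: 7.32
tcp_pos: [0.3834, -0.1269, 0.1592]
tcp_rot: [-0.592, -3.085, 0.0]
contact_force: [-0.2, -0.2, 0.2]
finger_gap: 0.999
grip_force: 0.0
time_s: 7.48
tcp_pos: [0.3837, -0.1267, 0.1593]
tcp_rot: [-0.603, -3.083, 0.0]
contact_force: [0.3, -0.2, -0.3]
finger_gap: 1.003
grip_force: 0.0
7.5333 [ 0.3837 -0.1267  0.1592] [-0.0305 -0.0612  0.1592] [0.7748 0.9477 1.2337]
yaw err 0.0001191889111276101
```

View pics/w2.png

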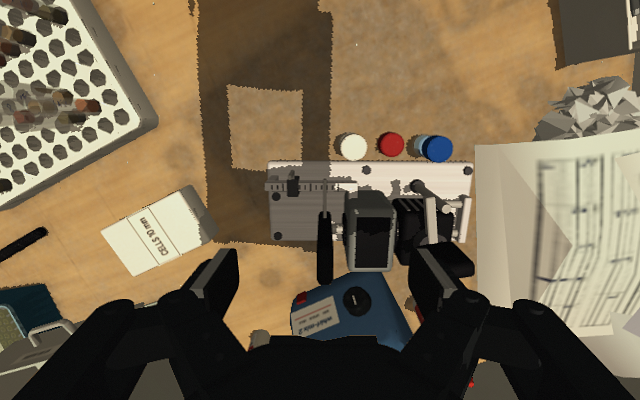

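The wing arm now points at the robot beside the catch pin, at about (430,215), and the head is against the housing. The index collar is at (292,186), with the pointer near (325,185). I'll crop that area.

```bash
python3 - <<'E'
from h import *
f=np.load('w2.npz');im,d,T=f['im'],f['d'],f['T'];p=arm.camera_params('wrist')
cv2.imwrite('pics/c3.png',cv2.resize(im[160:240,260:350,::-1],None,fx=7,fy=7,interpolation=cv2.INTER_CUBIC))
S=w2s(cloud(p,T,d))
m=(d>0)&(S[...,0]>-.065)&(S[...,0]<-.02)&(S[...,1]>-.125)&(S[...,1]<-.04)&(S[...,2]>.05)&(S[...,2]<.078)
ys,xs=np.nonzero(m);print(len(xs))
for y,x in list(zip(ys,xs)): print(x,y,(S[y,x]*1000).round(1)) if len(xs)<120 else None
w=(d>0)&(S[...,2]>.112)&(S[...,1]>.0)&(S[...,1]<.07)&(abs(S[...,0])<.03)
P=onz(p,T,np.c_[np.nonzero(w)[1],np.nonzero(w)[0]],.128) ;k=S[w][:,2]>.123
r=cv2.minAreaRect((P[k][:,:2]*1000).astype(np.float32));print('wing',r,w2s(np.r_[np.array(r[0])/1e3,0]))
E
```

```text
338
wing ((510.8780517578125, -32.58942794799805), (153.5907440185547, 28.49074363708496), 8.824676513671875) [0.0521 0.0738 0.    ]
```

View pics/c3.png

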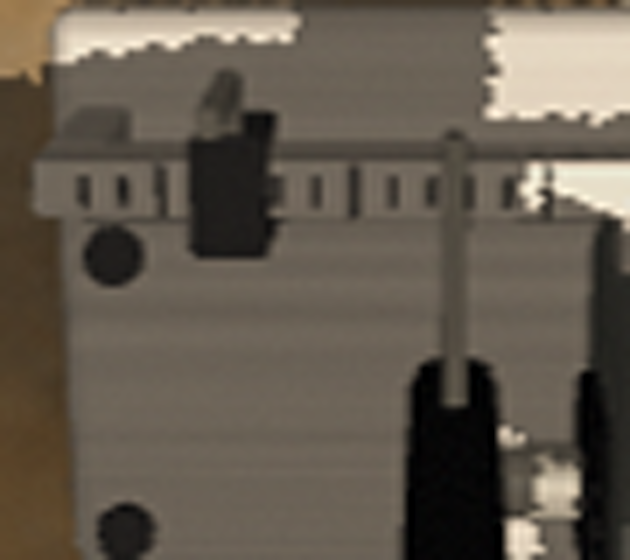

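The crop shows the pin from about (230,78), its base, to (210,125), its top, with the pointer tip at (454,135).

```bash
python3 - <<'E'
from h import *
f=np.load('w2.npz');im,d,T=f['im'],f['d'],f['T'];p=arm.camera_params('wrist')
px=lambda a,b:[260+(a+.5)/7-.5,160+(b+.5)/7-.5]
for n,a,b,z in(('base',230,78,.045),('top',211,122,.071),('tip',454,137,.0565),('ptr',454,250,.0565),('ptr2',454,340,.0565)): print(n,w2s(onz(p,T,px(a,b),z))*1000)
S=w2s(cloud(p,T,d))
for u,v in((293,171),(291,175),(290,177),(325,182),(325,195),(325,205)): print(u,v,S[v,u]*1000)
m=(d>0)&(S[...,2]>.115)&(S[...,2]<.125)&(abs(S[...,0])<.03)&(S[...,1]>-.09)&(S[...,1]<-.03)
ys,xs=np.nonzero(m);P=w2s(onz(p,T,np.c_[xs,ys],.121));print('tab',len(xs),P.min(0),P.max(0),np.median(P,0))
m=(d>0)&(S[...,2]>.121)&(S[...,2]<.135)&(abs(S[...,0])<.03)&(S[...,1]>0)&(S[...,1]<.055)
ys,xs=np.nonzero(m);P=w2s(onz(p,T,np.c_[xs,ys],.128));print('wing',len(xs),P.min(0),P.max(0),cv2.minAreaRect((P[:,:2]*1000).astype(np.float32)))
E
```

```text
base [[-53.7207 -88.8669  45.    ]]
top [[-53.5153 -88.4271  71.    ]]
tip [[-48.4852 -60.1955  56.5   ]]
ptr [[-34.0026 -60.1989  56.5   ]]
ptr2 [[-22.1263 -60.2014  56.5   ]]
293 171 [-54.8664 -87.585   52.3329]
291 175 [-55.1671 -87.3283  71.0076]
290 177 [-53.8567 -88.0072  72.6038]
325 182 [-46.7231 -59.7203  59.8211]
325 195 [-35.4906 -59.7228  60.9032]
325 205 [-25.7833 -59.7074  58.7931]
tab 636 [-0.0168 -0.0657  0.121 ] [ 0.0137 -0.0544  0.121 ] [-0.0015 -0.0601  0.121 ]
wing 400 [-0.0102  0.0214  0.128 ] [0.0043 0.0419 0.128 ] ((-2.354114532470703, 31.857952117919922), (14.587845802307129, 18.797325134277344), 11.085421562194824)
```

Pin at y=-88.6 (base and top agree) and pointer at y=-60.2, so the pull is 28.4 mm. Next I'll grasp the tab.

```bash
python3 -m creep '[[0,14,-5,-6,0,0,0],[0,13.7,-5.1,-10,0,0,0],[0,0,0,-20,0,0,0],[0,0,0,-20,0,0,0],[0,0,0,-15,0,0,0]]'
python3 -m creep '[[0,0,0,0,0,0,0],[1,0,0,0,0,0,0],[1,0,0,0,0,0,0],[1,0,0,0,0,0,0],[1,0,0,0,0,0,0]]'
python3 -m creep '[[1,0,0,0,0,0,0],[1,0,0,0,0,0,0],[1,0,0,0,0,0,0],[1,0,0,0,0,0,0],[1,0,0,0,0,0,0]]'
python3 - <<'E'
from h import *
s=arm.observe();print(s['time_s'],w2s(s['tcp_pos']),s['contact_force']@Rz(YAW))
E
```

```text
time_s: 7.95
tcp_pos: [0.4114, -0.1367, 0.0871]
tcp_rot: [-0.6, -3.083, 0.0]
contact_force: [1.0, 0.5, -0.3]
finger_gap: 1.002
grip_force: 0.0
time_s: 8.37
tcp_pos: [0.4122, -0.1372, 0.0892]
tcp_rot: [0.598, 3.082, -0.001]
contact_force: [0.1, -0.1, -0.6]
finger_gap: 0.456
grip_force: 0.0
time_s: 8.78
tcp_pos: [0.4118, -0.137, 0.0889]
tcp_rot: [0.599, 3.083, -0.0]
contact_force: [-1.0, 0.4, 5.6]
finger_gap: 0.136
grip_force: 58.3
8.7833 [-0.0005 -0.0602  0.0889] [-1.1202  0.0175  5.5837]
```

```bash
python3 -m creep '[[1,-1.5,-3.8,0,0,0,0],[1,-1.5,-3.8,0,0,0,0],[1,-1.5,-3.8,0,0,0,0],[1,-1.5,-3.8,0,0,0,0],[1,-1.5,-3.8,0,0,0,0]]'
python3 -m creep '[[1,-1.5,-3.7,0,0,0,0],[1,-1.7,-3.6,0,0,0,0],[1,0,0,0,0,0,0],[1,0,0,0,0,0,0],[1,0,0,0,0,0,0]]'
python3 - <<'E'
from h import *
p,T,im,d=grab('wrist');np.savez('w3.npz',im=im,d=d,T=T)
s=arm.observe();print(s['time_s'],w2s(s['tcp_pos']),s['contact_force']@Rz(YAW))
a=proj(p,T,s2w([-.05,-.0886,.056]))[0];print(a);u,v=int(a[0])-45,int(a[1])-40
print(u,v);cv2.imwrite('pics/c4.png',cv2.resize(im[max(v,0):v+80,u:u+110,::-1],None,fx=7,fy=7,interpolation=cv2.INTER_CUBIC))
q,Tt,it,dt=grab('top');b=proj(q,Tt,s2w([0,0,.05]))[0].astype(int)
cv2.imwrite('pics/c5.png',cv2.resize(it[b[1]-50:b[1]+50,b[0]-65:b[0]+65,::-1],None,fx=5,fy=5,interpolation=cv2.INTER_CUBIC))
E
```

```text
time_s: 9.2
tcp_pos: [0.4043, -0.1551, 0.0889]
tcp_rot: [0.6, 3.083, 0.002]
contact_force: [0.6, 7.3, 7.6]
finger_gap: 0.135
grip_force: 58.7
time_s: 9.62
tcp_pos: [0.4013, -0.1623, 0.0889]
tcp_rot: [0.6, 3.082, 0.002]
contact_force: [2.4, 6.5, 6.2]
finger_gap: 0.133
grip_force: 58.6
9.6667 [-0.0007 -0.0876  0.0889] [-1.2807  6.5713  5.5521]
[321.4956 153.4515]
276 113
```

View pics/c4.png

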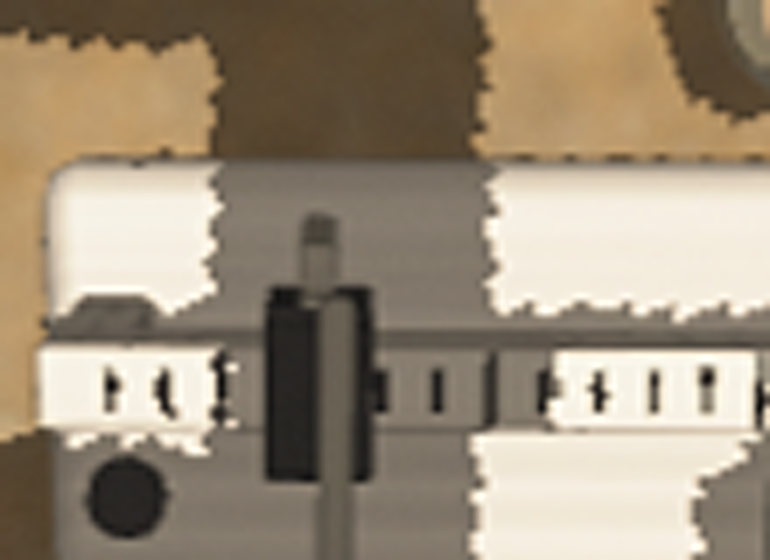

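View pics/c5.png

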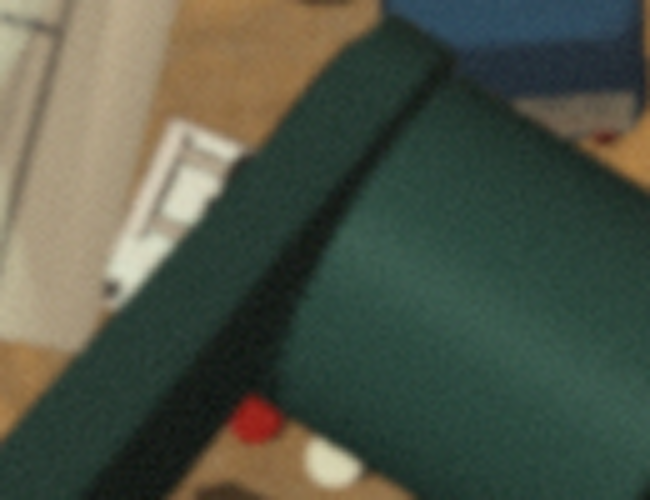

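Pin at u=319 and pointer at u=335 in the crop, so the pointer is about 1.4 mm short. I'll nudge it and check.

```bash
python3 -m creep '[[1,-0.5,-1.3,0,0,0,0],[1,0,0,0,0,0,0],[1,0,0,0,0,0,0],[1,0,0,0,0,0,0],[1,0,0,0,0,0,0]]'
python3 - <<'E'
from h import *
p,T,im,d=grab('wrist')
s=arm.observe();print(s['time_s'],w2s(s['tcp_pos']),s['contact_force']@Rz(YAW))
cv2.imwrite('pics/c6.png',np.vstack([cv2.resize(im[130:180,296:356,::-1],None,fx=8,fy=8,interpolation=cv2.INTER_CUBIC),cv2.resize(im[130:260,330:490,::-1],(480,200))]))
E
```

```text
time_s: 10.13
tcp_pos: [0.4009, -0.1635, 0.0889]
tcp_rot: [0.6, 3.082, 0.003]
contact_force: [2.0, 5.8, 6.5]
finger_gap: 0.129
grip_force: 58.6
10.1833 [-0.0007 -0.0889  0.0889] [-1.1087  6.8254  6.9931]
```

View pics/c6.png

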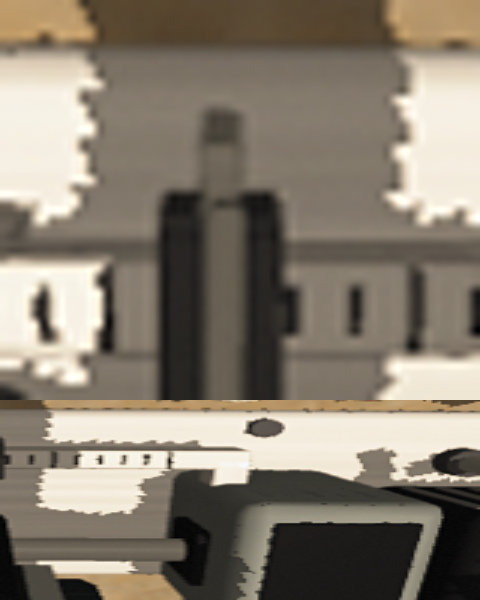

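The pin (u=221) and pointer (u=225) now line up to within about 0.5 mm, and the grip is holding. I'll settle briefly and hand in.

```bash
python3 -m creep '[[1,0,0,0,0,0,0],[1,0,0,0,0,0,0],[1,0,0,0,0,0,0],[1,0,0,0,0,0,0],[1,0,0,0,0,0,0]]'
python3 -c "from station import arm;print(arm.hand_in())"
```

```text
time_s: 10.6
tcp_pos: [0.4009, -0.1635, 0.0889]
tcp_rot: [0.6, 3.082, 0.003]
contact_force: [3.5, 6.1, 6.7]
finger_gap: 0.13
grip_force: 58.6
the job is handed in; nothing more can be done
None
```

I handed the job in at 10.6 s, with no verdict returned: the lamp head was pushed home, the wing turned to its stop (about 1.4 rad), and the gripper is holding the focus tab with the pointer about 0.5 mm from the index pin.

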